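Free the ratchet pawl and press the clamp arm down on the plaster mould

TASK

The plaster mould standing in the bench clamp has to be clamped shut. With closed fingertips press the pawl's thumb tab all the way down, so that the ratchet is free and stays free, then push the raised arm down past its teeth until its rubber pad sits on the mould. Only press and push, nothing is picked up: leave the mould and everything else on the table standing where they are.

Things in the scene. Friction and masses are not known exactly. Their poses are not given: they have to be found in the camera images.
- clamp: Bench clamp fixed to the table: grey base plate 130 (x) x 300 (y) x 12 mm with arm, pawl and mould. Origin at table height (plate from y = -175 to +125 mm of this frame); z up. The arm points along its +y and swings in its y-z plane; the pawl's tab points along -y.
- clamp_arm (a joint): Arm's angle about lever_pivot, rad. 0: raised, 0.75 rad above level; grows going down (angle above level = 0.75 - value). 0.75: level, pad on the mould's top; stop at 0.80. With the pawl engaged the teeth stop it near 0.15. With the pawl free it goes down against steady friction, 5 to 8 N pushed straight down on the crossbar, and stays where left: it neither falls nor springs back.
- lever_bar (a point): Centre of the round wooden crossbar at the arm's free end: 22 mm thick, 80 mm long along the clamp's x, 200 mm from lever_pivot. Moves with the arm. Its upper side is free and is the place to push.
- lever_pivot (a point): Arm's pivot axis (along the clamp's x), fixed, 160 mm above the table, at y = -70 mm in the clamp's frame. A dark toothed disc 120 mm across sits on it and turns with the arm.
- pawl (a joint): Angle of the pawl about pawl_pivot, rad. 0: engaged in the teeth (start). Grows as the tab is pressed down; above about 0.15 the nose is out of the teeth, 0.34 is the stop, fully pressed. Stiff hinge: about 3 to 6 N on the tab moves it and it stays where it is left, no spring.
- pawl_tab (a point): Top of the pawl's flat steel thumb tab, at the place to press. Tab 34 mm wide (clamp's x), 112 mm long (clamp's y: 77 mm from here inwards, 35 mm outwards), 6 mm thick; its top starts level, 130 mm above the table. Fully pressed, the tab lies about 31 mm lower straight below this place, tilted down outwards. A gripper set with its long side along the clamp's x has most room beside the disc.
- pawl_pivot (a point): Pawl's pivot axis (along the clamp's x), fixed, 85 mm above the table, at y = -118 mm in the clamp's frame. At the start pawl_tab lies 95 mm outwards (-y) of it and 45 mm above it.
- mould: The mould to be clamped: loose white plaster block 110 x 110 x 115 mm high, 1.7 kg, with a seam round it below its cap, on the clamp's base plate under the arm. Origin at the centre of its underside; its top is 127 mm above the table. The arm's pad (48 mm across, 130 mm from the arm's pivot) comes down on it.
- small_mould: spare white plaster block mould, 75 x 85 x 90 mm high, dark round pour hole on top; bystander; origin at the middle of its underside.
- cup: terracotta cup, 72 mm across, 80 mm high; bystander; origin at the middle of its underside.
- jar: glass jar with a steel cap, 56 mm across, 75 mm high; bystander; origin at the middle of its underside.
- vase: white glazed vase, 68 mm across, 105 mm high; bystander; origin at the middle of its underside.
- brush: brush lying flat; bystander; origin on its underside.
- spatula: spatula lying flat; bystander; origin on its underside.
- bowl: white bowl, 110 mm across, 45 mm high; bystander; origin at the middle of its underside.
Mind the look-alikes: they are no part of the job. Leave any red or turquoise look-alike of the mould alone.

How it is judged:
By the outcome, as a careful person would: the job done as asked, in the order asked, and still so for the second after the job is handed in, with the robot touching nothing.
It also fails if it takes over 40 s, if anything falls off the work surface, if the arm or the gripper's body presses on something with over 40 N, if the wrist force passes 120 N, or if a joint passes its speed limit or range.

ROBOT

A 6-joint arm with a two-finger parallel gripper is mounted at the origin on the work surface. World frame = base frame: x ahead of the robot, y to its left, z up, the work surface at z = 0. Lengths are in m, angles in rad, forces in N, time in s.
With the tool pointing down it reaches from about 0.3 to 0.775 m from the base axis. Payload 14.6 kg.
Tool frame: the origin (TCP) lies midway between the tips of the shut fingers; the grasp point (between the pads) lies 19 mm behind it (ctrl.pinch_z is the distance from the TCP to the grasp point, in m); z points along the fingers, y is the line along which they close (so a half turn about z gives the same grasp; the last joint's range is limited). The gripper opens to 94 mm and grips with 3 to 60 N. Pads are 16 mm wide; open, the fingers measure 119 mm over their backs; the gripper's body (75 mm by 177 mm) begins 78 mm behind the grasp point.
Start: joints at [1.215, 0.3, 1.521, -0, 1.321, -0.067], TCP at [0.157, 0.527, 0.205] pointing down, gripper open.
Joint ranges: [-3.03, 3.03], [-0.79, 2.21], [0.23, 2.52], [-1.04, 4.18], [0, 3.07], [-2.55, 2.55]. Speed limits (rad/s): [2.22, 2.22, 2.57, 3.14, 3.14, 3.14].

INTERFACE

Orientations are given as [roll, pitch, yaw] about the fixed x, y, z axes, in that order (R = Rz(yaw) Ry(pitch) Rx(roll)).
In Python, from station import ctrl gives the robot as it stands.
- The arm moves only by the tool jog_arm, never from a script. Its argument "motion" is a list of rows, each a list of 7 numbers: the shift along the tool's x, y, z in m, then the turn, a rotation vector about the tool's x, y, z in rad, then the opening, from -1 (shut) to 1 (fully open). In form: [[tx, ty, tz, rx, ry, rz, gripper], ...]. A call has 1 to 5 rows; each row shifts and turns the commanded pose from where the row before left it, along the tool's axes as they then stand; what a row does not reach is not made up. A row lasts 1/10 s, in which the tool goes at most 50 mm and 8.59 degrees, less where a joint would pass 70% of its speed; a pose out of reach is approached as far as the arm can. A call is refused whole if a number of a shift passes 0.05 or a number of a turn 0.15, either way. A call with a gripper value outside its range is refused whole. The fingers move at their own pace and stop on an object; "squeeze" is the grip in N (left out, the last holds). Time passes only in rows, so rows that do not move let the fingers close. It gives the time, the measured TCP pose, the force, the opening and the grip force at its end, in the units of the state.
- ctrl.get_obs(): the state, without advancing time (a new reading comes with each control period).
- ctrl.camera(name): name is "scene" or "top"; returns the picture (384x512x3 uint8, red, green, blue); there is no depth.
- ctrl.camera_model(name): a dict with "intrinsics" (3x3 intrinsics, pixels), "rvec" (rotation vector, rad) and "tvec" (3), from world to camera coordinates, as OpenCV has them. Camera axes: x right, y down, z forward; pixel columns grow to the right and rows downward; lengths in m; the calibration is good to about 2 mm. A picture is of the moment at which its call begins. camera_model takes no time and is no camera call.
- ctrl.hand_in(): hands the job in; it is judged then, once.
The state is a dict: "time_s": time; "qpos": joint angles; "joint_vel": joint speeds; "tau": joint torques, N m; "ee_pos": TCP position; "eef_rot": TCP orientation; "force": force on the tool from outside, world axes, zero at the start; "moment": the same for the moment, N m; "grip_width": finger opening in m; "grip_force": force on a finger pad.
Only numpy, scipy, OpenCV 4.12 (cv2) and the standard library are available. Lean on these libraries where they do the work, as an engineer would, in place of code of your own. Each camera call takes 0.05 s, during which the arm holds its last target. There are 200 camera calls.

## Working session

There is one attempt and no reset: what is moved stays moved. The work goes in short steps, Python scripts to look and compute and a tool call to move; the robot and the scene stay as the last step left them, time stands still between calls to the robot, and variables do not carry over. Pictures are saved under pics/ and viewed, at most 10 in all, crops included, and the job is handed in when it is done.

Besides the shell and the picture viewer there is one more tool, called after "Emit:" as name(argument=value, ...) on one line, values as JSON. jog_arm: Moves the arm, as the interface text tells. Its arguments: {"type":"object","properties":{"motion":{"type":"array"},"squeeze":{"type":"number"}},"required":["motion"]}

```bash
mkdir -p pics; python3 - <<'E'
from station import ctrl
import cv2,numpy as np
for n in("scene","top"):
    im=ctrl.camera(n); cv2.imwrite(f"pics/{n}0.png",cv2.resize(im[:,:,::-1],(800,600),interpolation=cv2.INTER_CUBIC)); np.save(f"{n}0.npy",im)
    m=ctrl.camera_model(n);R=cv2.Rodrigues(np.array(m["rvec"]))[0];print(n,m["intrinsics"],-R.T@np.array(m["tvec"]).ravel(),R[2])
o=ctrl.get_obs();print(o["time_s"],o["ee_pos"],o["eef_rot"],o["force"])
E
```

```text
scene [[438.822343     0.         254.12310638]
 [  0.         438.822343   189.73510916]
 [  0.           0.           1.        ]] [ 1.13976009 -0.16164843  1.25721559] [-0.51212374  0.15892774 -0.84408012]
top [[423.47500539   0.         257.05408562]
 [  0.         423.47500539 185.1011913 ]
 [  0.           0.           1.        ]] [0.21601934 0.02818849 1.41314723] [ 0.22432819  0.01974388 -0.97431363]
0.1 [0.15655279 0.52700346 0.20495745] [-3.14056921e+00 -5.47997289e-05  2.85283653e+00] [-0.4951832 -0.0826295  0.2843534]
```

View pics/scene0.png

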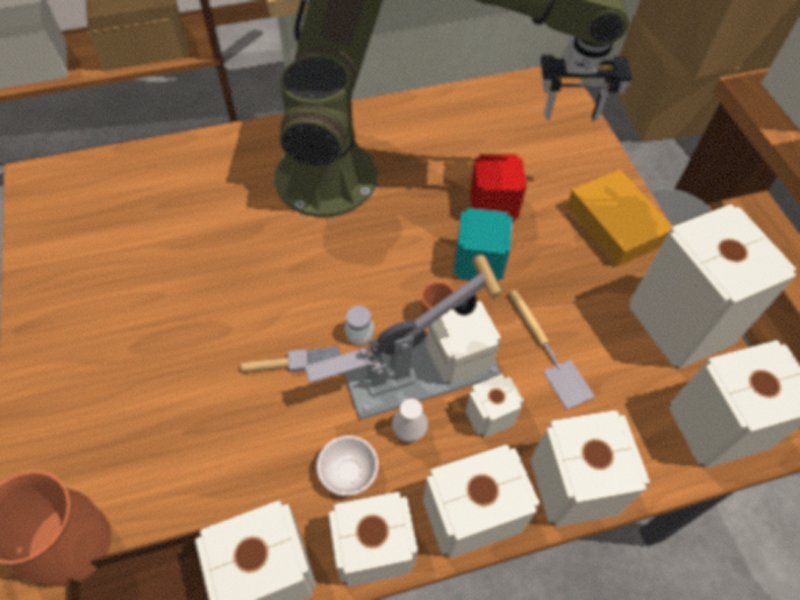

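View pics/top0.png

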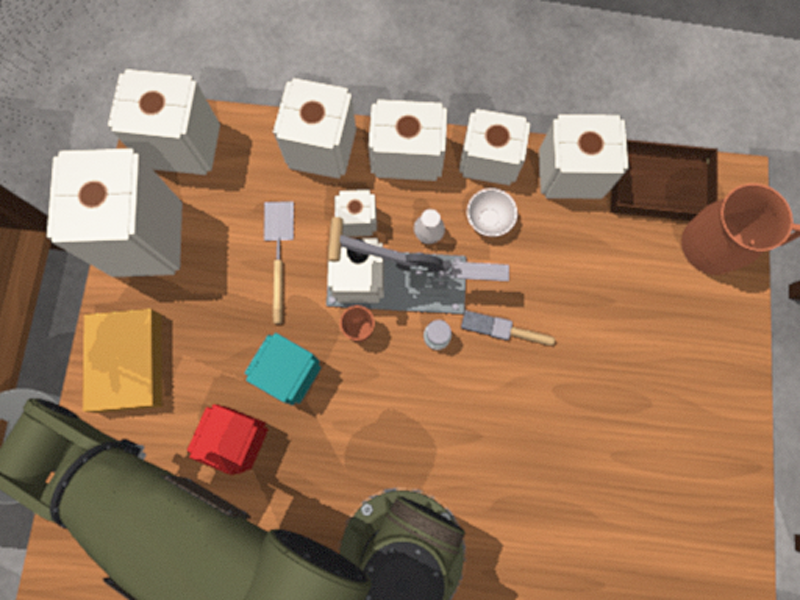

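The scene view shows the clamp: tab about (345,365), bar about (487,275). In the top view the tab is about (485,271) and the bar about (335,240).

- **Tab candidates (top):** the clamp's tab (485,271), the brush ferrule (485,323) and the spatula blade (279,221). I choose (485,271), which is attached to the disc.
- **Bar candidates (top):** the crossbar (335,240), the brush handle (530,337) and the spatula handle (278,290). I choose (335,240), at the end of the arm.

```bash
cat > h.py <<'E'
import numpy as np,cv2
from station import ctrl
def ray(n,p):
    m=ctrl.camera_model(n);R=cv2.Rodrigues(np.array(m["rvec"]))[0];K=np.array(m["intrinsics"])
    return -R.T@np.array(m["tvec"]).ravel(),R.T@np.linalg.solve(K,[p[0],p[1],1])
def onz(n,p,z):
    c,d=ray(n,p);return c+d*(z-c[2])/d[2]
def tri(a,b):
    (c,d),(e,f)=ray("top",a),ray("scene",b)
    s=np.linalg.lstsq(np.c_[d,-f],e-c,rcond=None)[0];p,q=c+d*s[0],e+f*s[1];return (p+q)/2,np.linalg.norm(p-q)
E
python3 - <<'E'
from h import *
S=.64
out=[]
for n,tabroi,barroi in(("top",(286,325,165,182),(205,221,135,170)),("scene",(190,244,218,250),(300,322,160,192))):
    im=np.load(n+"0.npy");hsv=cv2.cvtColor(im,cv2.COLOR_RGB2HSV)
    vis=im.copy()
    for k,(x0,x1,y0,y1) in (("tab",tabroi),("bar",barroi)):
        h=hsv[y0:y1,x0:x1].astype(int)
        if k=="tab": m=(h[...,1]<70)&(h[...,2]>120)
        else: m=(h[...,1]>85)&(h[...,2]>150)&(h[...,0]>12)
        m=m.astype(np.uint8)
        nn,l,st,c=cv2.connectedComponentsWithStats(m);i=1+st[1:,4].argmax()
        pts=np.argwhere(l==i)[:,::-1]+[x0,y0]
        r=cv2.minAreaRect(pts.astype(np.float32));b=cv2.boxPoints(r)
        z=.13 if k=="tab" else .30
        print(n,k,len(pts),r,"\n",np.round([onz(n,q,z) for q in b],3).tolist(),np.round(onz(n,r[0],z),3))
        vis[l.shape[0]*0+pts[:,1],pts[:,0]]=[255,0,255]
    x,y=(195,115) if n=="top" else (180,145)
    out.append(np.vstack([cv2.resize(v[y:y+100,x:x+150],(400,267),interpolation=cv2.INTER_CUBIC) for v in(im,vis)]))
cv2.imwrite("pics/crop.png",np.hstack(out)[:,:,::-1])
E
```

```text
top tab 420 ((305.0, 173.0), (16.0, 38.0), 90.0) 
 [[0.586, -0.029, 0.13], [0.599, -0.148, 0.13], [0.547, -0.152, 0.13], [0.534, -0.034, 0.13]] [ 0.566 -0.091  0.13 ]
top bar 308 ((211.0, 152.0), (34.0, 12.0), 90.0) 
 [[0.599, 0.209, 0.3], [0.602, 0.176, 0.3], [0.505, 0.164, 0.3], [0.502, 0.196, 0.3]] [0.551 0.186 0.3  ]
scene tab 708 ((216.2685546875, 231.56967163085938), (20.0521240234375, 52.95087814331055), 84.5596694946289) 
 [[0.519, -0.163, 0.13], [0.544, -0.012, 0.13], [0.607, -0.024, 0.13], [0.583, -0.171, 0.13]] [ 0.564 -0.093  0.13 ]
scene bar 178 ((314.70001220703125, 176.8999786376953), (30.857738494873047, 9.391486167907715), 63.43495178222656) 
 [[0.519, 0.168, 0.3], [0.512, 0.195, 0.3], [0.605, 0.199, 0.3], [0.611, 0.174, 0.3]] [0.563 0.184 0.3  ]
```

View pics/crop.png

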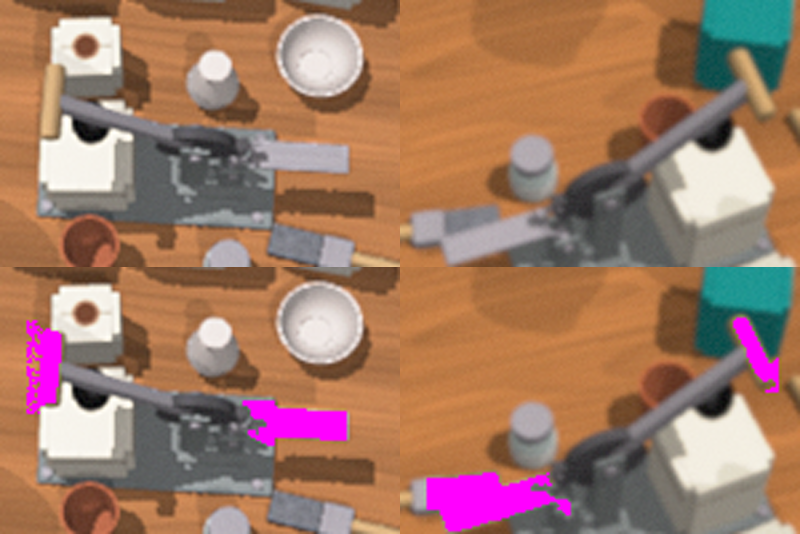

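The crop confirms both: the steel tab joined to the disc, with its outer end at top pixel (325,174.6) and scene pixel (197.6,238.6), and the wooden bar at top (214,153) and scene (312,176). The mask for the scene tab merged with the brush, so I use hand-read pixels.

```bash
python3 - <<'E'
from h import *
np.set_printoptions(precision=3,suppress=True)
e,r=tri((325.4,174.6),(197.6,238.6));print("tabend",e,r,onz("top",(325.4,174.6),.13),onz("scene",(197.6,238.6),.13))
b,r=tri((214.1,152.9),(312,175.8));print("bar",b,r)
print("dist",np.linalg.norm((e-b)[:2]),"expect",.248-.07+.2*np.cos(.75))
for z in(.296,):print(onz("top",(214.1,152.9),z),onz("scene",(312,175.8),z))
# bar ends
print("bar ends",onz("top",(214.9,139.6),.3),onz("top",(213.9,166.2),.3))
d=(b-e)[:2];d/=np.linalg.norm(d);print("ydir",d,"yaw of +y",np.arctan2(d[1],d[0]))
for nm,t in(("pawl_tab",.035),("pivot",.178),("bar0",.178+.2*np.cos(.75)),("barlevel",.378)):print(nm,e[:2]+d*t)
E
```

```text
tabend [ 0.569 -0.152  0.127] 0.006544953505294319 [ 0.568 -0.155  0.13 ] [ 0.572 -0.149  0.13 ]
bar [0.552 0.18  0.292] 0.0022153567751023837
dist 0.3322588997050926 expect 0.32433777377476414
[0.551 0.178 0.296] [0.555 0.18  0.296]
bar ends [0.588 0.18  0.3  ] [0.512 0.173 0.3  ]
ydir [-0.051  0.999] yaw of +y 1.621576175076532
pawl_tab [ 0.568 -0.117]
pivot [0.56  0.026]
bar0 [0.553 0.172]
barlevel [0.55  0.225]
```

Emit:
jog_arm(motion=[[0,0,-0.02,0,0,0.14,-1],[0,0,-0.02,0,0,0.14,-1],[0,0,-0.02,0,0,0.14,-1],[0,0,-0.02,0,0,0.14,-1],[0,0,-0.02,0,0,0.14,-1]], squeeze=10)

```text
time_s: 0.6
ee_pos: [0.1566, 0.527, 0.3059]
eef_rot: [-3.141, 0.0, 2.147]
force: [0.3, 0.5, -0.5]
grip_width: 0.057
grip_force: 0.0
```

Emit:
jog_arm(motion=[[0,0,0,0,0,0.14,-1],[0,0,0,0,0,0.14,-1],[0,0,0,0,0,0.14,-1],[0,0,0,0,0,0.1,-1],[0,0,0,0,0,0,-1]])

```text
time_s: 1.1
ee_pos: [0.1566, 0.5271, 0.3051]
eef_rot: [-3.141, 0.001, 1.631]
force: [0.2, 0.8, -0.2]
grip_width: 0.0175
grip_force: 0.0
```

Emit:
jog_arm(motion=[[-0.039,0.022,0,0,0,0,-1],[-0.039,0.022,0,0,0,0,-1],[-0.039,0.022,0,0,0,0,-1],[-0.039,0.022,0,0,0,0,-1],[-0.039,0.022,0,0,0,0,-1]])

```text
time_s: 1.6
ee_pos: [0.279, 0.3378, 0.3054]
eef_rot: [3.142, 0.0, 1.637]
force: [1.3, 0.8, -0.4]
grip_width: 0.0006
grip_force: 0.0
```

Emit:
jog_arm(motion=[[-0.039,0.022,0,0,0,0,-1],[-0.039,0.022,0,0,0,0,-1],[-0.039,0.022,0,0,0,0,-1],[-0.039,0.022,0,0,0,0,-1],[-0.039,0.022,0,0,0,0,-1]])

```text
time_s: 2.1
ee_pos: [0.401, 0.1498, 0.3056]
eef_rot: [3.141, -0.0, 1.636]
force: [0.5, 0.6, 0.3]
grip_width: 0.0009
grip_force: 0.0
```

Emit:
jog_arm(motion=[[-0.039,0.022,0,0,0,0,-1],[-0.039,0.022,0,0,0,0,-1],[-0.039,0.022,0,0,0,0,-1],[-0.039,0.022,0,0,0,0,-1],[-0.039,0.022,0,0,0,0,-1]])

```text
time_s: 2.6
ee_pos: [0.5229, -0.038, 0.3053]
eef_rot: [-3.142, -0.0, 1.636]
force: [0.1, 0.1, 0.2]
grip_width: 0.0005
grip_force: 0.0
```

Emit:
jog_arm(motion=[[-0.042,0.02,0,0,0,0,-1],[-0.042,0.02,0,0,0,0,-1],[0,0,0.04,0,0,0,-1],[0,0,0.04,0,0,0,-1],[0,0,0.04,0,0,0,-1]])

```text
time_s: 3.1
ee_pos: [0.5671, -0.1179, 0.1836]
eef_rot: [-3.141, -0.0, 1.636]
force: [0.6, -0.3, 0.3]
grip_width: 0.0005
grip_force: 0.0
```

```bash
python3 - <<'E'
from h import *
o=[]
for n,x,y in(("top",195,105),("scene",170,145)):
    im=ctrl.camera(n);o.append(cv2.resize(im[y:y+150,x:x+150],(400,400),interpolation=cv2.INTER_CUBIC))
cv2.imwrite("pics/pre.png",np.hstack(o)[:,:,::-1])
E
```

```text
(no output)
```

View pics/pre.png

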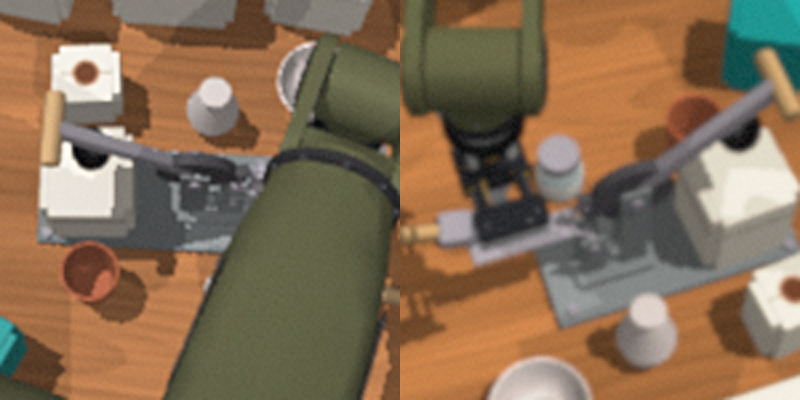

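The closed gripper hangs above the tab, at crop pixel (515,215) in the scene view, and is clear of the disc and the jar. I press down.

Emit:
jog_arm(motion=[[0,0,0.02,0,0,0,-1],[0,0,0.02,0,0,0,-1],[0,0,0.01,0,0,0,-1],[0,0,0.005,0,0,0,-1],[0,0,0.005,0,0,0,-1]])

```text
time_s: 3.7
ee_pos: [0.5681, -0.118, 0.1269]
eef_rot: [3.14, 0.001, 1.634]
force: [-0.3, -2.9, 4.3]
grip_width: 0.0006
grip_force: 1.7
```

Emit:
jog_arm(motion=[[0,0,0.004,0,0,0,-1],[0,0,0.004,0,0,0,-1],[0,0,0.004,0,0,0,-1],[0,0,0.003,0,0,0,-1]])

```text
time_s: 4.1
ee_pos: [0.5675, -0.1178, 0.1104]
eef_rot: [3.141, 0.0, 1.633]
force: [-0.3, -4.2, 2.9]
grip_width: 0.0
grip_force: 2.1
```

Emit:
jog_arm(motion=[[0,0,0.003,0,0,0,-1],[0,0,0.003,0,0,0,-1],[0,0,0.002,0,0,0,-1],[0,0,0.002,0,0,0,-1]])

```text
time_s: 4.5
ee_pos: [0.5675, -0.1178, 0.1007]
eef_rot: [3.141, 0.0, 1.633]
force: [-3.3, -3.7, 17.1]
grip_width: 0.0007
grip_force: 8.5
```

Emit:
jog_arm(motion=[[0,0,0.001,0,0,0,-1],[0,0,0.001,0,0,0,-1],[0,0,0,0,0,0,-1]])

```text
time_s: 4.8
ee_pos: [0.5678, -0.1178, 0.1003]
eef_rot: [3.14, 0.001, 1.633]
force: [-6.5, -3.0, 21.3]
grip_width: 0.0006
grip_force: 10.3
```

The tab is on its stop: z stalls at 0.100 (31 mm down) and the force rises to 21 N. Next I go up and over to the bar.

Emit:
jog_arm(motion=[[0,0,-0.03,0,0,0,-1],[0,0,-0.05,0,0,0,-1],[0,0,-0.05,0,0,0,-1],[0,0,-0.05,0,0,0,-1],[0,0,-0.05,0,0,0,-1]])

```text
time_s: 5.3
ee_pos: [0.5668, -0.1168, 0.33]
eef_rot: [-3.141, -0.001, 1.633]
force: [1.1, -1.4, -0.6]
grip_width: 0.0001
grip_force: 0.0
```

Emit:
jog_arm(motion=[[0,0,-0.03,0,0,0,-1],[0.045,0,0,0,0,0,-1],[0.045,0,0,0,0,0,-1],[0.045,0,0,0,0,0,-1],[0.045,0,0,0,0,0,-1]])

```text
time_s: 5.8
ee_pos: [0.5555, 0.0642, 0.3579]
eef_rot: [-3.14, -0.001, 1.633]
force: [0.7, -0.1, 0.6]
grip_width: 0.0006
grip_force: 0.0
```

Emit:
jog_arm(motion=[[0.045,0.001,0,0,0,0,-1],[0.045,0.001,0,0,0,0,-1],[0.024,0.001,0,0,0,0,-1],[0,0,0,0,0,0,-1]])

```text
time_s: 6.2
ee_pos: [0.5513, 0.1792, 0.3575]
eef_rot: [-3.139, -0.001, 1.637]
force: [0.2, -0.7, 0.8]
grip_width: 0.0006
grip_force: 0.0
```

```bash
python3 - <<'E'
from h import *
o=[]
for n,x,y in(("top",195,105),("scene",190,125)):
    im=ctrl.camera(n);o.append(cv2.resize(im[y:y+150,x:x+150],(400,400),interpolation=cv2.INTER_CUBIC))
cv2.imwrite("pics/pre2.png",np.hstack(o)[:,:,::-1])
E
```

```text
(no output)
```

View pics/pre2.png

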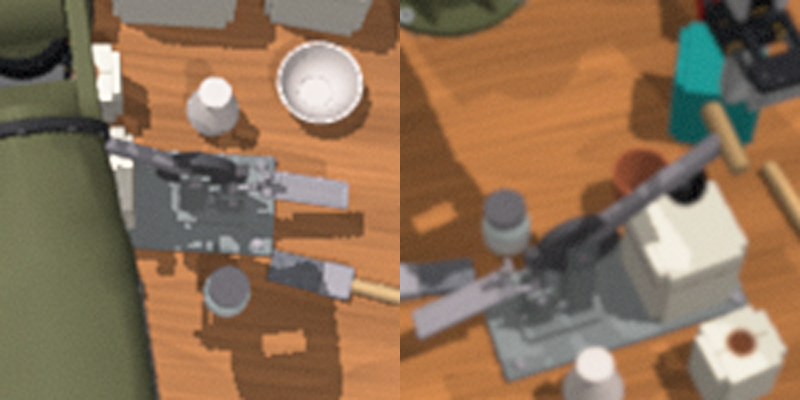

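The tab is now tilted down (crop about (465,300)), and the gripper is just above the bar (725,135 in the crop). I lower onto the bar.

Emit:
jog_arm(motion=[[0,0,0.025,0,0,0,-1],[0,0,0.015,0,0,0,-1],[0,0,0.007,0,0,0,-1],[0,0,0.004,0,0,0,-1],[0,0,0.004,0,0,0,-1]])

```text
time_s: 6.8
ee_pos: [0.5524, 0.1756, 0.3039]
eef_rot: [3.141, -0.0, 1.632]
force: [0.8, -0.3, 0.6]
grip_width: 0.001
grip_force: 0.0
```

Emit:
jog_arm(motion=[[0,0,0.003,0,0,0,-1],[0,0,0.003,0,0,0,-1]])

```text
time_s: 7.0
ee_pos: [0.5524, 0.1767, 0.2989]
eef_rot: [3.139, -0.002, 1.633]
force: [-3.4, 8.3, 14.6]
grip_width: 0.0006
grip_force: 7.3
```

Emit:
jog_arm(motion=[[0.002,0,0.005,0,0,0,-1],[0.004,0,0.005,0,0,0,-1],[0.004,0,0.005,0,0,0,-1]])

```text
time_s: 7.3
ee_pos: [0.5519, 0.1877, 0.2849]
eef_rot: [3.137, -0.004, 1.634]
force: [-1.9, 8.5, 13.5]
grip_width: 0.0005
grip_force: 6.4
```

Emit:
jog_arm(motion=[[0.004,0,0.005,0,0,0,-1],[0.004,0,0.005,0,0,0,-1],[0.004,0,0.006,0,0,0,-1],[0.003,0,0.006,0,0,0,-1]])

```text
time_s: 7.7
ee_pos: [0.5511, 0.2024, 0.2623]
eef_rot: [3.138, -0.003, 1.634]
force: [-0.6, 6.1, 10.8]
grip_width: 0.0003
grip_force: 4.8
```

Past the teeth (joint about 0.27) at normal friction. I continue.

Emit:
jog_arm(motion=[[0.003,0,0.007,0,0,0,-1],[0.003,0,0.007,0,0,0,-1],[0.003,0,0.007,0,0,0,-1],[0.003,0,0.007,0,0,0,-1],[0.002,0,0.007,0,0,0,-1]])

```text
time_s: 8.2
ee_pos: [0.5503, 0.2162, 0.2268]
eef_rot: [3.138, -0.002, 1.633]
force: [-0.0, 4.8, 7.0]
grip_width: 0.0003
grip_force: 3.6
```

Emit:
jog_arm(motion=[[0.002,0,0.007,0,0,0,-1],[0.002,0,0.007,0,0,0,-1],[0.001,0,0.007,0,0,0,-1],[0.001,0,0.007,0,0,0,-1],[0.001,0,0.006,0,0,0,-1]])

```text
time_s: 8.7
ee_pos: [0.5498, 0.2228, 0.1924]
eef_rot: [3.139, -0.002, 1.633]
force: [-0.2, 3.7, 6.0]
grip_width: 0.0007
grip_force: 2.9
```

Emit:
jog_arm(motion=[[0,0,0.005,0,0,0,-1],[0,0,0.004,0,0,0,-1],[0,0,0.003,0,0,0,-1],[0,0,0.003,0,0,0,-1]])

```text
time_s: 9.1
ee_pos: [0.5498, 0.2228, 0.1775]
eef_rot: [3.139, -0.002, 1.633]
force: [-0.8, 4.1, 5.1]
grip_width: 0.0004
grip_force: 2.7
```

Emit:
jog_arm(motion=[[0,0,0.002,0,0,0,-1],[0,0,0.002,0,0,0,-1]])

```text
time_s: 9.3
ee_pos: [0.5498, 0.2227, 0.1736]
eef_rot: [3.139, -0.002, 1.633]
force: [-1.7, 3.5, 5.8]
grip_width: 0.0005
grip_force: 2.7
```

Emit:
jog_arm(motion=[[0,0,0.002,0,0,0,-1],[0,0,0.001,0,0,0,-1],[0,0,0.001,0,0,0,-1]])

```text
time_s: 9.6
ee_pos: [0.5499, 0.2228, 0.1711]
eef_rot: [3.138, -0.002, 1.633]
force: [-8.8, 0.5, 23.8]
grip_width: 0.0002
grip_force: 12.1
```

Force jumps to 24 N at z = 0.171, the expected level height, so the pad is seated. I retreat and check.

Emit:
jog_arm(motion=[[0,0,-0.01,0,0,0,-1],[0,0,-0.04,0,0,0,-1],[0,0,-0.05,0,0,0,-1],[0,0,-0.05,0,0,0,-1],[0,0,0,0,0,0,-1]])

```text
time_s: 10.1
ee_pos: [0.5505, 0.2224, 0.3263]
eef_rot: [3.13, -0.003, 1.633]
force: [-0.7, 0.8, 0.4]
grip_width: 0.0006
grip_force: 0.0
```

Emit:
jog_arm(motion=[[0.02,-0.04,0,0,0,0,-1],[0.02,-0.04,0,0,0,0,-1],[0.02,-0.04,0,0,0,0,-1],[0.02,-0.04,0,0,0,0,-1],[0,0,0,0,0,0,-1]])

```text
time_s: 10.6
ee_pos: [0.3815, 0.2933, 0.3195]
eef_rot: [3.14, -0.001, 1.636]
force: [0.5, -1.0, 0.3]
grip_width: 0.0002
grip_force: 0.0
```

```bash
python3 - <<'E'
from h import *
o=[]
for n,x,y in(("top",195,105),("scene",190,145)):
    im=ctrl.camera(n);o.append(cv2.resize(im[y:y+150,x:x+150],(400,400),interpolation=cv2.INTER_CUBIC))
cv2.imwrite("pics/end.png",np.hstack(o)[:,:,::-1])
E
```

```text
(no output)
```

View pics/end.png

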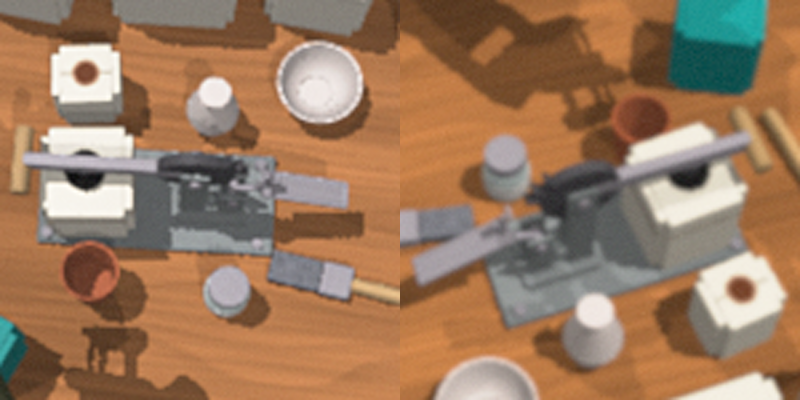

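The arm is level with its pad on the mould (crop pixels top (85,165) and scene (690,175)). The tab is still down (scene crop (465,250)), and the mould and its neighbours stand where they were.

```bash
python3 -c "
from station import ctrl
print(ctrl.hand_in())"
```

```text
the job is handed in; nothing more can be done
None
```

The mould is clamped shut: I pressed the tab to its stop, where it stayed, then pushed the arm down until its pad sat on the mould. Nothing else was visibly moved, and the job was handed in at about 11 s; no verdict was returned.

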